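# Square up three plates in the drilling jig and bolt it

### The arm

A 6-joint arm with a two-finger parallel gripper is mounted at the origin on the work surface. World frame = base frame: x ahead of the robot, y to its left, z up, the work surface at z = 0. Lengths are in m, angles in rad, forces in N, time in s.
With the tool pointing down it reaches from about 0.4 to 0.825 m from the base axis. Payload 7 kg.
Tool frame: the origin (TCP) lies midway between the tips of the shut fingers; the grasp point (between the pads) lies 19 mm behind it; z points along the fingers, y is the line along which they close (so a half turn about z gives the same grasp; the last joint's range is limited). The gripper opens to 88 mm and grips with 3 to 60 N. Pads are 19 mm wide; open, the fingers measure 130 mm over their backs; the gripper's body (78 mm by 193 mm) begins 47 mm behind the grasp point.
Start: joints at [1.488, 0.359, 0.012, 0, -1.224, -0.288], TCP at [0.245, 0.629, 0.227] pointing down, gripper open.
Joint ranges: [-3.07, 3.07], [-1.43, 2.12], [-1.02, 1.25], [-3.03, 1.67], [-3.05, -0], [-3.03, 3.03]. Speed limits (rad/s): [2.39, 2.39, 3.01, 3.14, 3.14, 3.14].

### API

Orientations are given as [roll, pitch, yaw] about the fixed x, y, z axes, in that order (R = Rz(yaw) Ry(pitch) Rx(roll)).
In Python, from station import arm, grab_frame, camera_params, spot_in gives the robot as it stands.
- The arm moves only by the shell command python3 -m jog 'ROWS' [FORCE]. ROWS is JSON, a list that holds one entry, the list of rows, each a list of 7 numbers: the shift along the tool's x, y, z in mm, then the turn, a rotation vector about the tool's x, y, z in rad, then the finger opening in mm, from 0 to 87.6. In form: [[[x, y, z, wx, wy, wz, fingers], ...]]. A call has 1 to 20 rows; each row is the pose to reach, as a shift and turn from the pose commanded when the call began, along the tool's axes at that moment; what a row does not reach only later rows make up. A row lasts 1/8 s, in which the tool goes at most 62.5 mm and 10.7 degrees, less where a joint would pass 70% of its speed; a pose out of reach is approached as far as the arm can. A call with a gripper value outside its range is refused whole. The fingers move at their own pace and stop on an object; FORCE is the grip in N (left out, the last holds). Time passes only in rows, so rows that repeat a pose let the fingers close. It gives the time, the measured TCP pose, the force, the opening and the grip force at its end, in the units of the state.
- arm.get_state(): the state, without advancing time (a new reading comes with each control period).
- grab_frame(name): name is "side" or "top" or "wrist"; returns (picture, depth): 400x640x3 uint8, blue, green, red; 400x640 float32, m along the optical axis (not along the pixel's ray), 0 where there is no reading.
- camera_params(name): a dict with "mtx" (3x3 intrinsics, pixels), "R" (3x3) and "t" (3): a world point X has camera coordinates R X + t. Camera axes: x right, y down, z forward; pixel columns grow to the right and rows downward; lengths in m; the calibration is good to about 2 mm. A picture is of the moment at which its call begins: read the wrist's pose just before it. camera_params takes no time and is no camera call; for the wrist camera it gives the pose at the moment of the call.
- arm.job_done(): hands the job in; it is judged then, once.
Trained networks look in the newest picture that a camera, given by its name, has taken for a name from the list of things; names that differ only in an ending like _2 or _b are one class to them, and where a whole thing is asked for, a point or a joint stands for the part that bears it (a point fixed in the world has none). Each returns a list of dicts, best first, with "confidence" (0 to 1); they miss things now and then, are a little off and sometimes report something else, mostly with a low value. They report only what shows in the picture. A call takes as long as a camera call. They do not tell look-alikes from the thing itself.
- spot_in(query, camera): "uv" ([column, row] in pixels, amid what is visible of it).
The state is a dict: "t": time; "q": joint angles; "qd": joint speeds; "joint_efforts": joint torques, N m; "eef_pos": TCP position; "ee_rot": TCP orientation; "force": force on the tool from outside, world axes, zero at the start; "moment": the same for the moment, N m; "width": finger opening in m; "gripper_force": force on a finger pad.
Only numpy, scipy, OpenCV 4.12 (cv2) and the standard library are available. Lean on these libraries where they do the work, as an engineer would, in place of code of your own. Each camera call takes 0.05 s, during which the arm holds its last target. There are 200 camera calls.

### The job

One plate already lies loosely on the bed of the blue drilling jig: stack the other two on it, pad side up, and square the pile so that all three lie flat and snug against both steel fences, pressing them against the fences only gently. Only then slide the jig's bolt by its red handle fully home into the brass keeper, leaving the pile snug; do not disturb the multimeter, circuit breaker and jar.

Things in the scene. Friction and masses are not known exactly. Their poses are not given: they have to be found in the camera images.
- plate_a: plate, 90 (its x) x 50 (its y) x 10 mm thick, about 130 g, bare silvery aluminium with four small dark holes and a dark rectangular pad on its top face; at the start lies flat, pad up, loosely on the jig's bed, 18 to 36 mm off the long fence and 1 to 4 mm off the end fence, not yet squared. Origin: centre of its underside; z up. All three plates have the same size.
- plate_b: plate, 90 (its x) x 50 (its y) x 10 mm thick, about 130 g, copper-coloured with four small dark holes and a dark rectangular pad on its top face; at the start lies flat, pad up, on the bench. Origin: centre of its underside; z up. All three plates have the same size.
- plate_c: plate, 90 (its x) x 50 (its y) x 10 mm thick, about 130 g, green-painted with four small dark holes and a dark rectangular pad on its top face; at the start lies flat, pad up, on the bench. Origin: centre of its underside; z up. All three plates have the same size.
- jig: squaring jig fixed to the bench: blue bed 8 mm thick over jig x -65..85, y -174..54 mm. Origin: bed's underside, below the centre of the finished pile; z up. The jig's frame serves as reference for all positions below. In the pile, plates lie with plate x along jig x, either way round.
- fences: the jig's two steel fences, 12 mm thick, tops 44 mm above the bench, along its +y side (long fence) and -x side (end fence), fixed to the bed; origin and axes as the jig. Their faces mark the plates if one is pressed against them with more than 40 N
- seat (a point): point on the upper face of the jig's bed, 8 mm above the bench, under the centre of the finished pile; axes as the jig. The plates are 10 mm thick, so the finished pile is 30 mm high
- long_fence (a point): middle of the long fence's inner face (jig x 0, y +25 mm), at mid-height of the finished pile; the fence is 90 mm long. No finger fits between it and a snug plate: set plates down some 30 mm away from it, then push them home by touch from the open side
- end_fence (a point): middle of the end fence's inner face (jig x -45 mm, y 0), at mid-height of the finished pile; the fence is 50 mm long. The far end (+x) is open until the bolt is shot
- keeper (a point): top centre of the brass keeper at jig x 56, y 38 mm, 47 mm above the bench; a box over jig x 42..70, y 28..48 mm that takes the bolt's end
- bolt (a joint): travel of the flat steel bolt in m along jig +y: 0 withdrawn, 0.098 fully home; starts at 0 to 0.015, about 2 N of friction, stays where left. Bar at jig x 51..61 mm, 100 mm long, 10 to 36 mm above the bench, leading end at jig y = -58 mm + travel; when home, 6 mm clear of a snug pile. Its guide cheeks: jig x 42..70, y -160..-80 mm, 26 mm high
- bolt_handle (a point): top centre of the bolt's red upright handle, a square post 12 x 12 mm rising from 36 to 66 mm above the bench, at jig x = 56 mm, y = -150 mm + travel; it moves with the bolt
- meter: red multimeter lying on the bench, 85 x 170 x 34 mm; origin centre of its underside; a bystander
- breaker: white three-pole circuit breaker, 75 x 54 x 73 mm; origin centre of its underside; a bystander
- jar: small jar of screws with a yellow cap, 60 mm across, 70 mm high; origin centre of its underside; a bystander
There are look-alikes about, which are no part of the job. There is more than one size of the plate_a; the job needs the smallest. Of the things shaped like the plate_b, the copper one is meant.

How it is judged:
By the outcome, as a careful person would: the job done as asked, in the order asked, and still so for the second after the job is handed in, with the robot touching nothing.
It also fails if it takes over 72 s, if anything falls off the work surface, if the arm or the gripper's body presses on something with over 40 N, if the wrist force passes 120 N, or if a joint passes its speed limit or range.

## Working session

There is one attempt and no reset: what is moved stays moved. The work goes in short steps, Python scripts to look and compute and a shell command to move; the robot and the scene stay as the last step left them, time stands still between calls to the robot, and variables do not carry over. Pictures are saved under pics/ and viewed, at most 10 in all, crops included, and the job is handed in when it is done.

```bash
mkdir -p pics; ls; cat > h.py <<'E'
from station import arm, grab_frame, camera_params, spot_in
import numpy as np, cv2
def cloud(name, cp=None):
    cp=cp or camera_params(name); img,d=grab_frame(name)
    K,R,t=[np.array(cp[k]) for k in("mtx","R","t")]
    v,u=np.mgrid[:400,:640]
    P=np.stack([(u-K[0,2])/K[0,0]*d,(v-K[1,2])/K[1,1]*d,d],-1)
    W=(P-t.reshape(3))@R
    W[d==0]=np.nan
    return img,W
E
python3 - <<'E'
from h import *
s=arm.get_state(); print({k:np.round(v,3) for k,v in s.items()})
for n in("top","side"):
    img,W=cloud(n); cv2.imwrite(f"pics/{n}0.png",img); np.save(f"{n}0.npy",W)
    print(n,W[::80,::100].round(2).tolist())
    for q in("plate_b","plate_a","jig","bolt_handle","keeper","meter","breaker","jar"):
        print(q,[(r["uv"],round(r["confidence"],2)) for r in spot_in(q,n)][:6])
E
```

```text
pics
{'t': np.float64(0.0), 'q': array([ 1.488,  0.359,  0.011, -0.   , -1.224, -0.288]), 'qd': array([0.   , 0.002, 0.001, 0.   , 0.001, 0.001]), 'joint_efforts': array([-0.0000e+00, -5.8271e+01,  2.9304e+01,  6.9970e+00,  7.0000e-03,
       -0.0000e+00]), 'eef_pos': array([0.244, 0.629, 0.226]), 'ee_rot': array([ 3.14 , -0.   , -0.371]), 'force': array([ 0.55 ,  0.192, -0.199]), 'moment': array([-0.009,  0.   ,  0.008]), 'gripper_force': np.float64(0.0), 'width': np.float64(0.087)}
top [[[1.38, 1.28, -0.47], [1.38, 0.88, -0.48], [1.39, 0.48, -0.5], [1.38, 0.07, -0.51], [1.38, -0.34, -0.53], [1.38, -0.77, -0.54], [1.38, -1.2, -0.56]], [[0.89, 0.92, 0.0], [0.89, 0.63, -0.0], [0.88, 0.35, -0.0], [0.88, 0.06, 0.01], [0.87, -0.23, 0.0], [0.87, -0.52, 0.0], [0.86, -0.8, 0.0]], [[0.67, 0.92, -0.0], [0.66, 0.63, 0.0], [0.65, 0.35, 0.0], [0.65, 0.06, 0.0], [0.64, -0.22, 0.01], [0.63, -0.51, -0.0], [0.63, -0.79, -0.0]], [[0.44, 0.91, -0.0], [0.43, 0.63, -0.0], [0.43, 0.35, 0.0], [0.42, 0.07, -0.0], [0.41, -0.21, 0.0], [0.41, -0.5, 0.0], [0.4, -0.78, -0.0]], [[0.29, 0.67, 0.31], [0.21, 0.63, 
[... 1276 characters left out ...]
 -0.12]], [[-0.31, -0.14, -0.0], [-0.07, -0.2, 0.0], [0.17, -0.26, -0.0], [0.41, -0.33, 0.01], [0.64, -0.38, -0.0], [0.88, -0.44, -0.0], [1.38, -0.41, -0.34]]]
plate_b [([326.8, 233.1], 0.92), ([322.6, 335.7], 0.85), ([258.7, 181.4], 0.75), ([258.7, 244.6], 0.73), ([309.1, 180.0], 0.7), ([291.7, 147.1], 0.68)]
plate_a [([326.8, 233.1], 0.92), ([322.6, 335.7], 0.85), ([258.7, 181.4], 0.75), ([258.7, 244.6], 0.73), ([309.1, 180.0], 0.7), ([291.7, 147.1], 0.68)]
jig [([339.3, 251.0], 0.58)]
bolt_handle [([359.5, 249.7], 0.7), ([338.6, 247.7], 0.64)]
keeper [([338.1, 247.1], 0.59), ([308.3, 177.6], 0.3)]
meter [([378.8, 176.3], 0.93)]
breaker [([425.5, 256.7], 0.69)]
jar [([347.8, 135.8], 0.75)]
```

```bash
python3 - <<'E'
import cv2
i=cv2.imread("pics/top0.png")[90:300,180:480]
cv2.imwrite("pics/top0c.png",cv2.resize(i,(780,546),interpolation=cv2.INTER_CUBIC))
E
```

```text
(no output)
```

View pics/top0c.png

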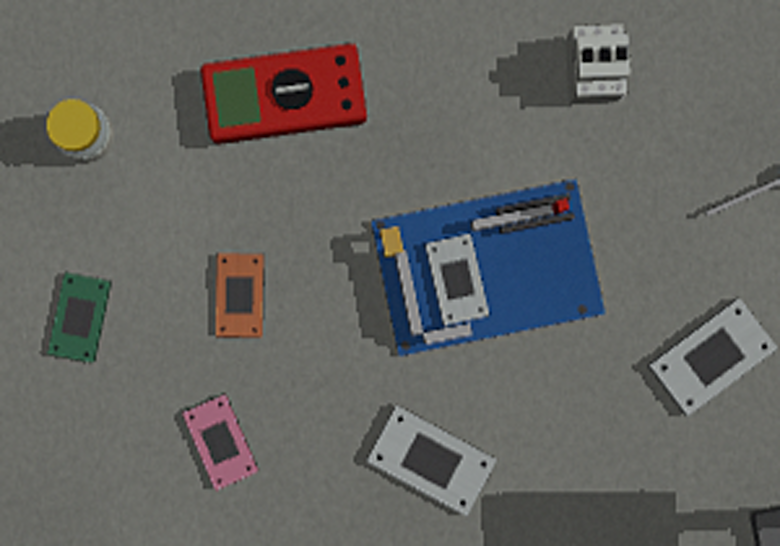

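The top picture shows the jig (crop centre ~ (490,265)) with silver plate_a on its bed. Copper is at crop (241,295) and green at (79,317). The pink plate and the two larger silver ones are decoys.

```bash
cat >> h.py <<'E'
def rect(img,W,lo,hi,roi=None,zr=(0.004,0.1),minpx=30):
    hsv=cv2.cvtColor(img,cv2.COLOR_BGR2HSV)
    m=cv2.inRange(hsv,np.array(lo),np.array(hi))
    if roi: 
        k=np.zeros_like(m); k[roi[1]:roi[3],roi[0]:roi[2]]=255; m&=k
    m[~((W[...,2]>zr[0])&(W[...,2]<zr[1]))]=0
    n,l,s,c=cv2.connectedComponentsWithStats(m)
    i=1+np.argmax(s[1:,4]); P=W[l==i]
    r=cv2.minAreaRect((P[:,:2]*1000).astype(np.float32))
    (x,y),(w,h),a=r
    if w<h: a-=90
    return np.round((x,y,max(w,h),min(w,h),a%180,np.median(P[:,2])*1000,len(P)),1)
E
python3 - <<'E'
from h import *
img=cv2.imread("pics/top0.png"); W=np.load("top0.npy")
hsv=cv2.cvtColor(img,cv2.COLOR_BGR2HSV)
for n,u,v in(("cu",265,203),("gr",205,213),("blue",390,205),("keeper",330,183),("red",396,169),("fence",337,202)): print(n,hsv[v,u],W[v,u].round(3))
print("blue",rect(img,W,(100,120,50),(125,255,255),zr=(0.002,.05)))
print("cu",rect(img,W,(5,90,80),(18,255,255),roi=(250,180,300,230)))
print("gr",rect(img,W,(45,60,40),(90,255,200),roi=(190,190,230,240)))
print("keeper",rect(img,W,(15,100,80),(32,255,255),roi=(320,170,350,200)))
print("handle",rect(img,W,(0,150,80),(6,255,255),roi=(380,155,410,185)))
print("a",rect(img,W,(0,0,130),(180,50,255),roi=(340,175,372,220),zr=(.012,.024)))
E
```

```text
cu [ 10 155 151] [0.526 0.164 0.008]
gr [158  18  58] [0.502 0.332 0.011]
blue [108 179 117] [ 0.513 -0.187  0.005]
keeper [ 21 151 159] [ 0.575 -0.019  0.049]
red [  2 213 153] [ 0.608 -0.196  0.065]
fence [  0   0 138] [ 0.524 -0.037  0.044]
blue [ 550.5 -124.2  227.8  148.5  100.3    8.2 2859. ]
cu [525.9 145.6  90.   48.6 179.   10.2 434. ]
gr [505.3 318.2  88.5  51.1 168.5  10.  418. ]
keeper [578.  -19.4  26.6  18.6  12.5  47.   72. ]
handle [ 609.9 -196.3   10.1    8.7   15.3   65.4   17. ]
a [537.6 -89.3  89.1  48.8  11.8  17.9 368. ]
```

```bash
python3 -m jog '[[[219,174,50,0,0,-0.177,70],[438,348,106,0,0,-0.354,70],[438,348,106,0,0,-0.354,70],[438,348,106,0,0,-0.354,70],[438,348,106,0,0,-0.354,70],[438,348,106,0,0,-0.354,70],[438,348,106,0,0,-0.354,70],[438,348,106,0,0,-0.354,70],[438,348,106,0,0,-0.354,70],[438,348,106,0,0,-0.354,70],[438,348,106,0,0,-0.354,70],[438,348,106,0,0,-0.354,70],[438,348,106,0,0,-0.354,70],[438,348,106,0,0,-0.354,70]]]'
python3 - <<'E'
from h import *
cp=camera_params("wrist");img,W=cloud("wrist",cp); cv2.imwrite("pics/w1.png",img)
print("cam",-np.array(cp["R"]).T@np.array(cp["t"]))
print("cu",rect(img,W,(5,90,60),(18,255,255)))
E
```

```text
t: 2.65
eef_pos: [0.5265, 0.147, 0.1209]
ee_rot: [-3.141, -0.0, -0.015]
force: [-0.0, 0.3, 0.2]
width: 0.07
gripper_force: 0.0
cam [0.59360957 0.14544355 0.27877886]
cu [ 524.6  145.7   90.4   49.3  178.     9.6 4085. ]
```

View pics/w1.png

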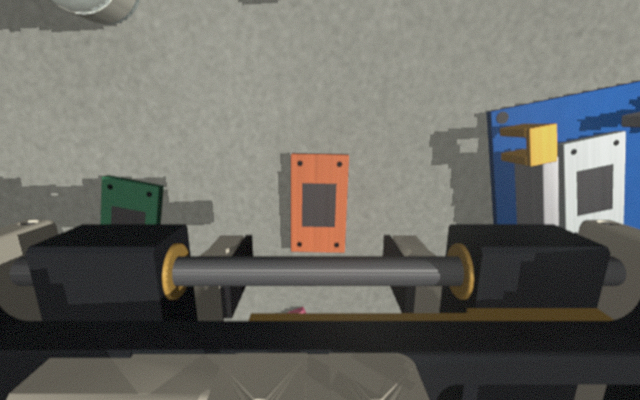

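The wrist view shows the copper plate at (320,203), centred between the fingers. Now I grasp it.

```bash
python3 -m jog '[[[-1,1,50,0,0,0.015,70],[-1.5,1,90,0,0,0.015,70],[-1.5,1,112,0,0,0.015,70],[-1.5,1,118,0,0,0.015,70],[-1.5,1,118,0,0,0.015,70],[-1.5,1,118,0,0,0.015,40],[-1.5,1,118,0,0,0.015,40],[-1.5,1,118,0,0,0.015,40],[-1.5,1,118,0,0,0.015,40],[-1.5,1,100,0,0,0.015,40],[-1.5,1,58,0,0,0.015,40],[-1.5,1,58,0,0,0.015,40]]]' 25
```

```text
t: 4.2
eef_pos: [0.527, 0.1461, 0.0654]
ee_rot: [-3.139, -0.005, -0.031]
force: [-0.1, 0.8, -1.1]
width: 0.0497
gripper_force: 25.0
```

```bash
python3 -m jog '[[[0,20,-55,0,0,0,40],[10,80,-75,0,0,-0.1,40],[21,140,-75,0,0,-0.214,40],[21,200,-75,0,0,-0.214,40],[21,244,-75,0,0,-0.214,40],[21,244,-75,0,0,-0.214,40],[21,244,-75,0,0,-0.214,40],[21,244,-75,0,0,-0.214,40]]]'
python3 - <<'E'
from h import *
cp=camera_params("wrist");img,W=cloud("wrist",cp); cv2.imwrite("pics/w2.png",img); np.save("w2.npy",W)
print("cu",rect(img,W,(5,90,60),(18,255,255),zr=(.05,.2)))
print("keeper",rect(img,W,(15,100,80),(32,255,255),zr=(.04,.055)))
print("a",rect(img,W,(0,0,100),(180,50,255),zr=(.013,.024)))
E
```

```text
t: 5.2
eef_pos: [0.5384, -0.0986, 0.1372]
ee_rot: [-3.141, 0.0, 0.183]
force: [0.3, 0.2, -1.7]
width: 0.0497
gripper_force: 25.0
cu [ 560.4  -95.2   51.1   43.5  100.   143.4 6096. ]
keeper [576.8 -18.8  27.1  20.4  10.3  46.6 938. ]
a [ 571.7  -81.5   49.9   18.4  100.9   17.7 1160. ]
```

View pics/w2.png

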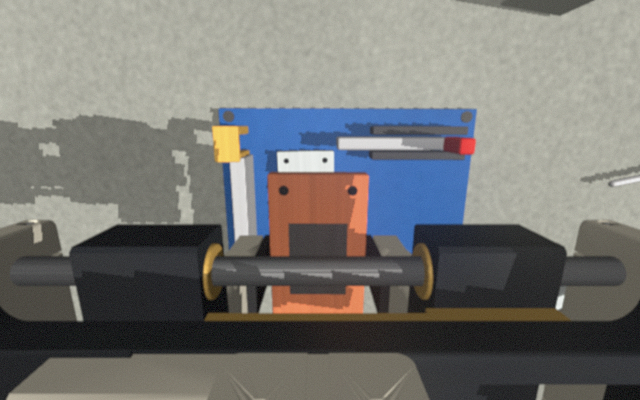

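The view shows copper held over the jig at (320,240), with plate_a below and the bolt handle at (460,146). Next I lower it, release and rise.

```bash
python3 -m jog '[[[1.5,-1,50,0,0,0,40],[1.5,-1,90,0,0,0,40],[1.5,-1,110,0,0,0,40],[1.5,-1,115,0,0,0,40],[1.5,-1,115,0,0,0,40],[1.5,-1,115,0,0,0,40],[1.5,-1,115,0,0,0,60],[1.5,-1,115,0,0,0,60],[1.5,-1,115,0,0,0,60],[1.5,-1,80,0,0,0,60],[1.5,-1,20,0,0,0,60],[1.5,-1,-20,0,0,0,60]]]'
```

```text
t: 6.75
eef_pos: [0.5404, -0.0983, 0.1603]
ee_rot: [3.141, -0.002, 0.182]
force: [0.6, 0.4, -0.5]
width: 0.0602
gripper_force: 0.0
```

```bash
python3 -m jog '[[[6,-60,0,0,0,0.1,70],[12,-120,0,0,0,0.2,70],[18,-180,0,0,0,0.3,70],[41,-416,38,0,0,0.382,70],[41,-416,38,0,0,0.382,70],[41,-416,38,0,0,0.382,70],[41,-416,38,0,0,0.382,70],[41,-416,38,0,0,0.382,70],[41,-416,38,0,0,0.382,70],[41,-416,38,0,0,0.382,70],[41,-416,38,0,0,0.382,70]]]'
python3 - <<'E'
from h import *
cp=camera_params("wrist");img,W=cloud("wrist",cp); cv2.imwrite("pics/w3.png",img)
print("gr",rect(img,W,(45,60,30),(90,255,220)))
E
```

```text
t: 8.12
eef_pos: [0.505, 0.3174, 0.12]
ee_rot: [-3.141, -0.0, -0.201]
force: [0.2, -0.5, -0.5]
width: 0.0703
gripper_force: 0.0
gr [ 504.9  319.4   89.2   49.5  167.6    9.7 3930. ]
```

```bash
python3 -m jog '[[[0,-2,50,0,0,0.012,70],[-0.5,-2,90,0,0,0.012,70],[-0.5,-2,112,0,0,0.012,70],[-0.5,-2,117,0,0,0.012,70],[-0.5,-2,117,0,0,0.012,70],[-0.5,-2,117,0,0,0.012,40],[-0.5,-2,117,0,0,0.012,40],[-0.5,-2,117,0,0,0.012,40],[-0.5,-2,117,0,0,0.012,40],[-0.5,-2,100,0,0,0.012,40],[-0.5,-2,50,0,0,0.012,40],[-0.5,-2,-20,0,0,0.012,40],[-0.5,-2,-20,0,0,0.012,40]]]' 25
```

```text
t: 9.8
eef_pos: [0.5068, 0.3225, 0.1458]
ee_rot: [-3.134, -0.005, -0.211]
force: [-0.0, 0.6, -2.8]
width: 0.0496
gripper_force: 25.0
```

```bash
python3 -m jog '[[[18,58,-10,0,0,-0.1,40],[36,116,-10,0,0,-0.2,40],[54,174,-10,0,0,-0.3,40],[123,400,-10,0,0,-0.395,40],[123,400,-10,0,0,-0.395,40],[123,400,-10,0,0,-0.395,40],[123,400,-10,0,0,-0.395,40],[123,400,-10,0,0,-0.395,40],[123,400,-10,0,0,-0.395,40],[123,400,-10,0,0,-0.395,40],[123,400,-10,0,0,-0.395,40]]]'
python3 - <<'E'
from h import *
cp=camera_params("wrist");img,W=cloud("wrist",cp); cv2.imwrite("pics/w4.png",img); np.save("w4.npy",W)
print("gr",rect(img,W,(45,60,30),(90,255,220),zr=(.05,.25)))
print("cu",rect(img,W,(5,90,60),(18,255,255),zr=(.01,.05)))
print("a",rect(img,W,(0,0,100),(180,50,255),zr=(.013,.024)))
print("keeper",rect(img,W,(15,100,80),(32,255,255),zr=(.04,.055)))
E
```

```text
t: 11.18
eef_pos: [0.5408, -0.0955, 0.1496]
ee_rot: [-3.141, -0.0, 0.185]
force: [0.8, 0.8, -1.1]
width: 0.0499
gripper_force: 25.0
gr [ 563.1  -91.9   50.9   44.3  100.3  155.9 6155. ]
cu [576.1 -91.1  50.7  14.6 100.6  27.6 918. ]
a [ 608.7 -375.4   36.     6.2  112.1   14.2  192. ]
keeper [577.  -18.8  27.7  20.4  10.8  46.6 860. ]
```

View pics/w4.png

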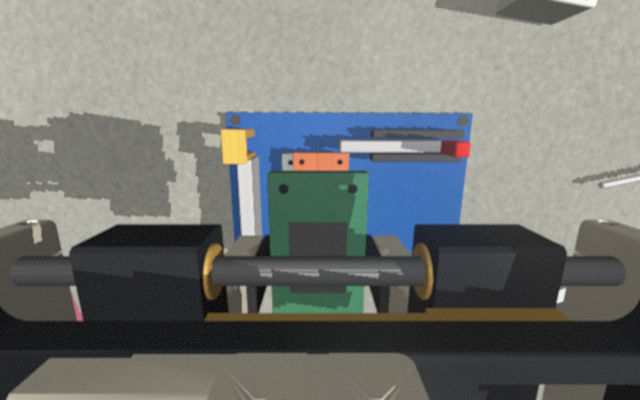

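Green is held over the pile, about 2 mm off copper in x and 1.5 mm in y. I correct for that and set it down.

```bash
python3 -m jog '[[[-2,1.5,50,0,0,0,40],[-2,1.5,90,0,0,0,40],[-2,1.5,112,0,0,0,40],[-2,1.5,117.5,0,0,0,40],[-2,1.5,117.5,0,0,0,40],[-2,1.5,117.5,0,0,0,40],[-2,1.5,117.5,0,0,0,60],[-2,1.5,117.5,0,0,0,60],[-2,1.5,117.5,0,0,0,60],[-2,1.5,80,0,0,0,60],[-2,1.5,20,0,0,0,60],[-2,1.5,0,0,0,0,0],[-2,1.5,0,0,0,0,0]]]'
```

```text
t: 12.85
eef_pos: [0.5402, -0.0983, 0.1517]
ee_rot: [3.141, -0.004, 0.183]
force: [-0.2, 0.5, -0.2]
width: 0.0451
gripper_force: 0.0
```

```bash
python3 - <<'E'
from h import *
print(np.round(arm.get_state()["q"],3))
E
```

```text
[ 0.177  0.213 -0.375  0.    -0.979  1.577]
```

```bash
python3 -m jog '[[[-3,49,0,0,0,0.8,0],[-3,49,0,0,0,0.8,0],[-3,49,0,0,0,0.8,0],[-3,49,0,0,0,0.8,0],[-3,49,0,0,0,0.8,0],[-3,49,20,0,0,1.571,0],[-3,49,60,0,0,1.571,0],[-3,49,60,0,0,1.571,0],[-3,49,60,0,0,1.571,0],[-3,49,60,0,0,1.571,0],[-3,49,90,0,0,1.571,0],[-3,49,90,0,0,1.571,0],[-3,49,90,0,0,1.571,0]]]'
python3 - <<'E'
from h import *
img,W=cloud("wrist"); cv2.imwrite("pics/w5.png",img); np.save("w5.npy",W)
img,W=cloud("top"); cv2.imwrite("pics/t5.png",cv2.resize(img[140:260,300:460],(800,600),interpolation=2)); np.save("t5.npy",W)
E
```

```text
t: 14.48
eef_pos: [0.5452, -0.1472, 0.06]
ee_rot: [3.141, -0.0, -1.386]
force: [0.2, 0.0, 1.0]
width: 0.0003
gripper_force: 0.0
```

View pics/w5.png

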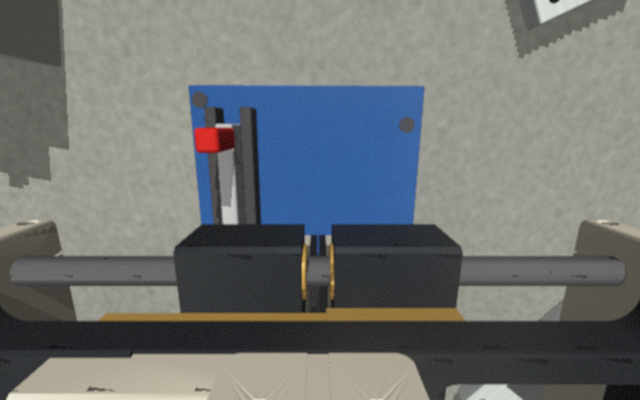

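The view confirms the tool is square to the jig, with the bolt handle at (212,139) well clear. I descend and push toward the long fence, stopping short of it.

```bash
python3 -m jog '[[[0,0,40,0,0,-0.003,0],[0,0,50,0,0,-0.003,0],[0,0,50,0,0,-0.003,0],[-8,0,50,0,0,-0.003,0],[-13,0,50,0,0,-0.003,0],[-18,0,50,0,0,-0.003,0],[-22,0,50,0,0,-0.003,0],[-26,0,50,0,0,-0.003,0],[-30,0,50,0,0,-0.003,0],[-34,0,50,0,0,-0.003,0],[-37,0,50,0,0,-0.003,0],[-40,0,50,0,0,-0.003,0],[-40,0,50,0,0,-0.003,0]]]'
python3 - <<'E'
from h import *
img,W=cloud("top"); cv2.imwrite("pics/t6.png",cv2.resize(img[140:260,300:460],(800,600),interpolation=2)); np.save("t6.npy",W)
E
```

```text
t: 16.2
eef_pos: [0.5384, -0.1078, 0.01]
ee_rot: [-3.14, -0.0, -1.384]
force: [2.3, -3.8, 2.8]
width: 0.0006
gripper_force: 2.1
```

View pics/t6.png

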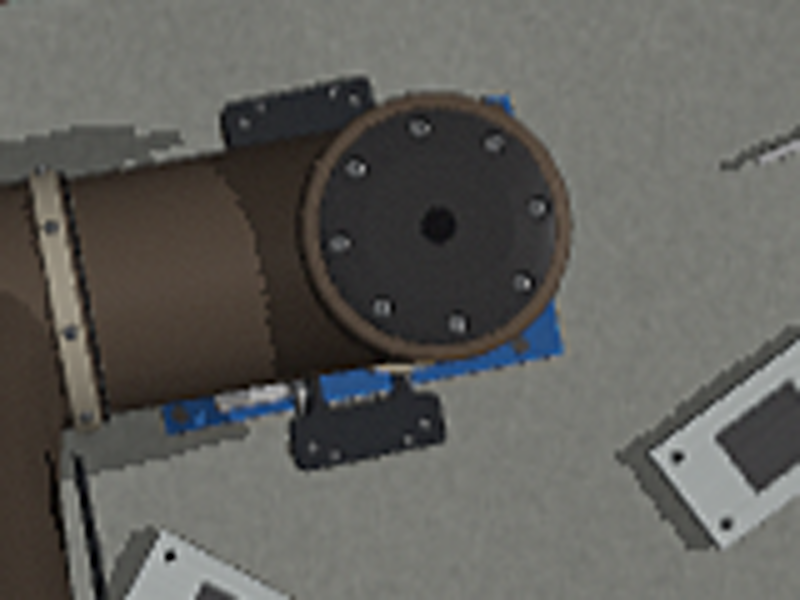

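The arm hides the pile in the top view, so I go on by force: 4 N of sliding friction so far.

```bash
python3 -m jog '[[[-2,0,0,0,0,0,0],[-4,0,0,0,0,0,0],[-4,0,0,0,0,0,0]]]'; python3 -m jog '[[[-1,0,0,0,0,0,0],[-1.5,0,0,0,0,0,0],[-1.5,0,0,0,0,0,0]]]'
```

```text
t: 16.62
eef_pos: [0.5374, -0.104, 0.0099]
ee_rot: [-3.141, -0.0, -1.385]
force: [1.4, -4.8, 3.4]
width: 0.0005
gripper_force: 2.4
t: 17.0
eef_pos: [0.5371, -0.1026, 0.0098]
ee_rot: [-3.141, -0.0, -1.385]
force: [1.3, -4.8, 5.5]
width: 0.0003
gripper_force: 2.7
```

```bash
python3 -m jog '[[[-1,0,0,0,0,0,0],[-1,0,0,0,0,0,0]]]'
```

```text
t: 17.25
eef_pos: [0.5369, -0.1017, 0.0098]
ee_rot: [-3.141, -0.0, -1.385]
force: [1.4, -5.6, 3.9]
width: 0.0006
gripper_force: 2.9
```

```bash
python3 -m jog '[[[-1,0,0,0,0,0,0],[-1,0,0,0,0,0,0]]]';python3 -m jog '[[[-0.5,0,0,0,0,0,0],[-0.5,0,0,0,0,0,0]]]'
```

```text
t: 17.5
eef_pos: [0.5364, -0.1012, 0.0098]
ee_rot: [3.141, -0.001, -1.385]
force: [0.9, -9.1, 5.1]
width: 0.0004
gripper_force: 4.6
t: 17.75
eef_pos: [0.5364, -0.1011, 0.0098]
ee_rot: [3.141, -0.001, -1.385]
force: [1.2, -12.4, 3.7]
width: 0.0003
gripper_force: 6.2
```

```bash
python3 -m jog '[[[-0.5,0,0,0,0,0,0],[-0.5,0,0,0,0,0,0]]]'
```

```text
t: 18.0
eef_pos: [0.5364, -0.1011, 0.0098]
ee_rot: [3.141, -0.002, -1.385]
force: [2.8, -15.1, 2.9]
width: 0.0005
gripper_force: 7.8
```

Fence contact is firm at 15 N. I back off and move round to the open +x end, with the camera facing the pile.

```bash
python3 -m jog '[[[3,0,0,0,0,0,0],[8,0,0,0,0,0,0],[8,0,-40,0,0,0,0],[8,0,-85,0,0,0.1,0],[-33,-71,-85,0,0,0.8,0],[-33,-71,-85,0,0,0.8,0],[-33,-71,-85,0,0,0.8,0],[-33,-71,-85,0,0,0.8,0],[-33,-71,-85,0,0,1.571,0],[-33,-71,-85,0,0,1.571,0],[-33,-71,-85,0,0,1.571,0],[-33,-71,-85,0,0,1.571,0],[-33,-71,-85,0,0,1.571,0],[-33,-71,-85,0,0,1.571,0]]]'
python3 - <<'E'
from h import *
img,W=cloud("wrist"); cv2.imwrite("pics/w7.png",img); np.save("w7.npy",W)
E
```

```text
t: 19.75
eef_pos: [0.5997, -0.0537, 0.0944]
ee_rot: [3.141, -0.0, -2.952]
force: [0.1, -0.0, 0.5]
width: 0.0005
gripper_force: 0.0
```

View pics/w7.png

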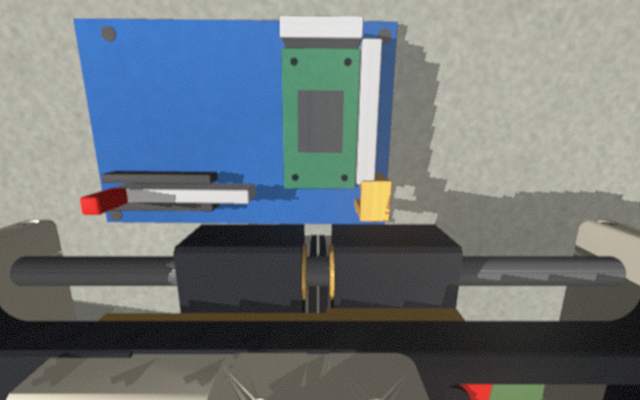

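Green sits square against the long fence at (320,118), with a gap at the end fence near (322,42). Now I push along −x.

```bash
python3 -m jog '[[[0,0,50,0,0,0,0],[0,0,80,0,0,0,0],[0,0,84,0,0,0,0],[0,0,84,0,0,0,0],[4,0,84,0,0,0,0],[8,0,84,0,0,0,0],[11,0,84,0,0,0,0],[13,0,84,0,0,0,0],[14,0,84,0,0,0,0],[14,0,84,0,0,0,0]]]'
```

```text
t: 21.05
eef_pos: [0.5871, -0.0562, 0.0111]
ee_rot: [-3.141, 0.002, -2.955]
force: [2.2, 1.0, 2.2]
width: 0.0006
gripper_force: 1.4
```

```bash
python3 -m jog '[[[1,0,0,0,0,0,0],[1,0,0,0,0,0,0]]]';python3 -m jog '[[[0.7,0,0,0,0,0,0],[0.7,0,0,0,0,0,0]]]'
```

```text
t: 21.3
eef_pos: [0.5862, -0.0564, 0.011]
ee_rot: [-3.141, 0.002, -2.955]
force: [4.5, 1.6, 3.1]
width: 0.0005
gripper_force: 2.4
t: 21.55
eef_pos: [0.5855, -0.0566, 0.011]
ee_rot: [-3.141, 0.002, -2.955]
force: [5.6, 1.8, 3.3]
width: 0.001
gripper_force: 2.5
```

```bash
python3 -m jog '[[[1,0,0,0,0,0,0],[1,0,0,0,0,0,0]]]';python3 -m jog '[[[0.7,0,0,0,0,0,0],[0.7,0,0,0,0,0,0]]]'
```

```text
t: 21.8
eef_pos: [0.5845, -0.0568, 0.011]
ee_rot: [-3.141, 0.002, -2.955]
force: [4.9, 0.9, 3.1]
width: 0.0003
gripper_force: 2.5
t: 22.05
eef_pos: [0.5838, -0.0569, 0.011]
ee_rot: [-3.141, 0.002, -2.955]
force: [5.2, -0.0, 3.4]
width: 0.0004
gripper_force: 2.5
```

```bash
python3 -m jog '[[[0.7,0,0,0,0,0,0],[0.7,0,0,0,0,0,0]]]'
```

```text
t: 22.3
eef_pos: [0.5837, -0.057, 0.0111]
ee_rot: [-3.141, 0.003, -2.955]
force: [6.9, 1.2, 1.2]
width: 0.0003
gripper_force: 3.3
```

```bash
python3 -m jog '[[[0.7,0,0,0,0,0,0],[0.7,0,0,0,0,0,0]]]';python3 -m jog '[[[0.6,0,0,0,0,0,0],[0.6,0,0,0,0,0,0]]]'
```

```text
t: 22.55
eef_pos: [0.5836, -0.057, 0.0111]
ee_rot: [-3.141, 0.004, -2.955]
force: [9.1, 0.7, -0.9]
width: 0.0004
gripper_force: 4.3
t: 22.8
eef_pos: [0.5836, -0.0571, 0.0111]
ee_rot: [-3.141, 0.005, -2.955]
force: [9.8, -0.4, -2.7]
width: 0.0005
gripper_force: 5.1
```

```bash
python3 -m jog '[[[1,0,0,0,0,0,0],[1,0,0,0,0,0,0]]]'; python3 -m jog '[[[-4,0,0,0,0,0,0],[-12,0,0,0,0,0,0],[-20,0,-30,0,0,0,0],[-20,0,-84,0,0,0,0],[-20,0,-84,0,0,0,0],[-20,0,-84,0,0,0,0]]]'
python3 - <<'E'
from h import *
img,W=cloud("wrist"); cv2.imwrite("pics/w8.png",cv2.resize(img[0:240,220:440],(733,800))[:600]); np.save("w8.npy",W); cv2.imwrite("pics/w8f.png",img)
o=np.array([.529,-.0666]);c,s=np.cos(.182),np.sin(.182)
d=W[...,:2]-o; J=np.stack([d[...,0]*c+d[...,1]*s,-d[...,0]*s+d[...,1]*c],-1)*1000
z=W[...,2]*1000
def r(m,n): 
    P=J[m]; print(n,np.percentile(P,[1,99],axis=0).round(1).tolist(),len(P))
near=(abs(J[...,0])<60)&(J[...,1]>-45)&(J[...,1]<40)
g=cv2.inRange(cv2.cvtColor(img,cv2.COLOR_BGR2HSV),(45,60,30),(90,255,220))>0
r(near&g,"green"); print(np.nanmedian(z[near&g]))
r(near&(z>42)&(z<46)&(J[...,1]>20)&(J[...,0]<40),"longf"); r(near&(z>42)&(z<46)&(J[...,0]<-40),"endf")
ys=np.arange(10,14)
E
```

```text
t: 23.05
eef_pos: [0.5836, -0.0571, 0.0115]
ee_rot: [-3.141, 0.007, -2.955]
force: [12.7, -0.4, -2.4]
width: 0.0003
gripper_force: 6.0
t: 23.8
eef_pos: [0.5984, -0.054, 0.094]
ee_rot: [3.141, -0.002, -2.956]
force: [-0.9, -0.9, -0.7]
width: 0.0007
gripper_force: 0.0
green [[-44.7, -24.4], [43.6, 24.2]] 7653
37.69694572991019
longf [[-55.6, 20.7], [39.0, 37.2]] 2774
endf [[-57.5, -23.9], [-40.5, 35.7]] 2029
```

View pics/w8.png

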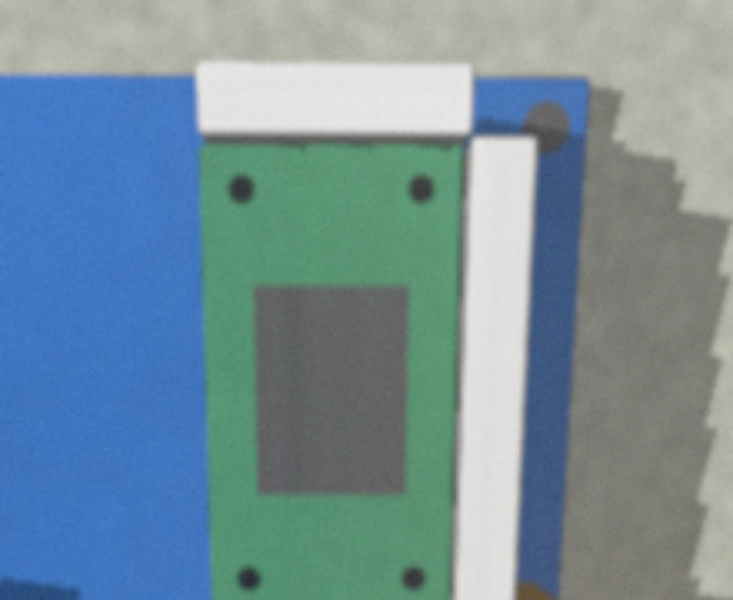

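The pile looks snug at both fences. A second light push to +y will confirm it.

```bash
python3 -m jog '[[[71,-52,0,0,0,-0.8,0],[71,-52,0,0,0,-0.8,0],[71,-52,0,0,0,-0.8,0],[71,-52,0,0,0,-0.8,0],[71,-52,0,0,0,-1.568,0],[71,-52,0,0,0,-1.568,0],[71,-52,0,0,0,-1.568,0],[71,-52,0,0,0,-1.568,0],[71,-52,0,0,0,-1.568,0],[71,-52,50,0,0,-1.568,0],[71,-52,80,0,0,-1.568,0],[71,-52,84,0,0,-1.568,0],[71,-48,84,0,0,-1.568,0],[71,-43,84,0,0,-1.568,0],[71,-40,84,0,0,-1.568,0],[71,-38,84,0,0,-1.568,0],[71,-38,84,0,0,-1.568,0]]]'
```

```text
t: 25.98
eef_pos: [0.5367, -0.1042, 0.0107]
ee_rot: [-3.141, 0.0, -1.388]
force: [0.6, 0.1, -0.2]
width: 0.0001
gripper_force: 0.0
```

```bash
python3 -m jog '[[[-1.5,0,0,0,0,0,0],[-2.5,0,0,0,0,0,0],[-2.5,0,0,0,0,0,0]]]';  python3 -m jog '[[[-0.7,0,0,0,0,0,0],[-1.2,0,0,0,0,0,0],[-1.2,0,0,0,0,0,0]]]'
```

```text
t: 26.35
eef_pos: [0.5362, -0.1019, 0.0106]
ee_rot: [-3.142, -0.0, -1.388]
force: [0.3, 0.1, 1.1]
width: 0.0003
gripper_force: 0.0
t: 26.72
eef_pos: [0.536, -0.1012, 0.0106]
ee_rot: [3.141, -0.0, -1.388]
force: [0.3, -4.7, -0.4]
width: 0.0007
gripper_force: 2.6
```

```bash
python3 -m jog '[[[-1,0,0,0,0,0,0],[-1,0,0,0,0,0,0]]]'
```

```text
t: 26.98
eef_pos: [0.536, -0.1011, 0.0106]
ee_rot: [3.141, -0.001, -1.388]
force: [2.9, -12.1, -1.8]
width: 0.0003
gripper_force: 6.2
```

Contact is at the same position as before, so the pile is snug. Next, the bolt: I go behind the handle.

```bash
python3 -m jog '[[[4,0,0,0,0,0,0],[10,0,0,0,0,0,0],[12,0,-45,0,0,0,0],[12,0,-95,0,0,0,0],[70,-28,-95,0,0,0,0],[120,-48,-95,0,0,0,0],[141,-55,-95,0,0,0,0],[141,-55,-95,0,0,0,0],[141,-55,-50,0,0,0,0],[141,-55,-36,0,0,0,0],[141,-55,-36,0,0,0,0],[136,-55,-36,0,0,0,0],[131,-55,-36,0,0,0,0],[126,-55,-36,0,0,0,0],[121,-55,-36,0,0,0,0],[116,-55,-36,0,0,0,0],[116,-55,-36,0,0,0,0]]]'
```

```text
t: 29.1
eef_pos: [0.611, -0.2033, 0.0466]
ee_rot: [-3.142, 0.0, -1.387]
force: [0.3, 0.0, -0.1]
width: 0.0008
gripper_force: 0.0
```

```bash
python3 -m jog '[[[-5,0,0,0,0,0,0],[-10,0,0,0,0,0,0],[-10,0,0,0,0,0,0]]]'; python3 - <<'E'
from h import *
img,W=cloud("side"); cv2.imwrite("pics/s9.png",cv2.resize(img[170:290,270:430],(800,600),interpolation=2))
E
```

```text
t: 29.48
eef_pos: [0.609, -0.1935, 0.0464]
ee_rot: [3.141, 0.0, -1.388]
force: [-0.2, -0.7, -1.1]
width: 0.0004
gripper_force: 0.0
```

View pics/s9.png

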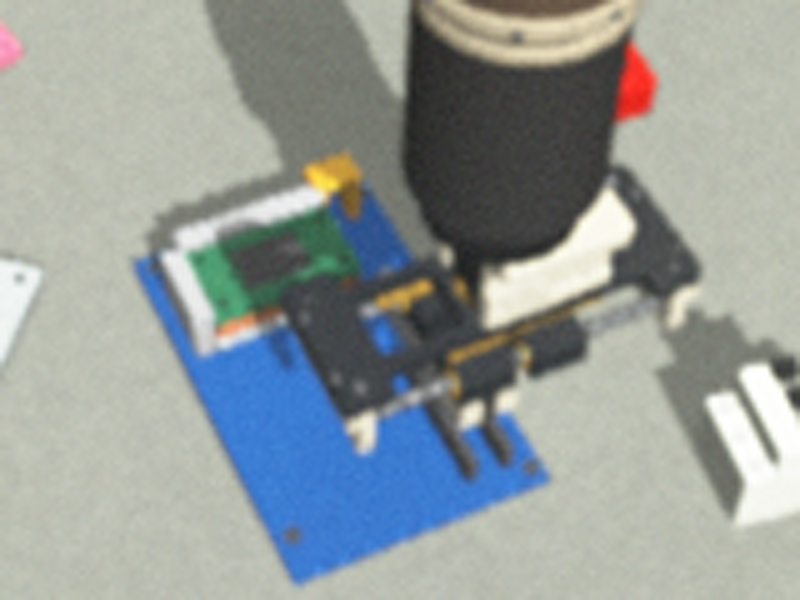

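The side view shows the fingers inside the bolt guide with no handle left behind them, so the handle is in front and moving. I carry on pushing.

```bash
python3 -m jog '[[[-7,0,0,0,0,0,0],[-15,0,0,0,0,0,0],[-23,0,0,0,0,0,0],[-31,0,0,0,0,0,0],[-39,0,0,0,0,0,0],[-47,0,0,0,0,0,0],[-54,0,0,0,0,0,0],[-60,0,0,0,0,0,0],[-64,0,0,0,0,0,0],[-66,0,0,0,0,0,0],[-66,0,0,0,0,0,0]]]'; python3 -m jog '[[[-1,0,0,0,0,0,0],[-2,0,0,0,0,0,0],[-2,0,0,0,0,0,0]]]'
```

```text
t: 30.9
eef_pos: [0.5974, -0.1289, 0.0467]
ee_rot: [-3.141, 0.0, -1.388]
force: [0.0, -0.1, 0.4]
width: 0.0003
gripper_force: 0.0
t: 31.28
eef_pos: [0.5972, -0.1272, 0.0468]
ee_rot: [-3.141, -0.0, -1.388]
force: [0.8, -1.3, 1.2]
width: 0.0004
gripper_force: 0.9
```

```bash
python3 -m jog '[[[-1,0,0,0,0,0,0],[-2,0,0,0,0,0,0],[-2,0,0,0,0,0,0]]]';python3 -m jog '[[[-1,0,0,0,0,0,0],[-2,0,0,0,0,0,0],[-2,0,0,0,0,0,0]]]'; python3 -m jog '[[[-1,0,0,0,0,0,0],[-1.5,0,0,0,0,0,0],[-1.5,0,0,0,0,0,0]]]'
```

```text
t: 31.65
eef_pos: [0.5968, -0.1251, 0.0467]
ee_rot: [-3.141, -0.0, -1.388]
force: [1.5, -1.3, 1.2]
width: 0.0005
gripper_force: 0.8
t: 32.02
eef_pos: [0.5965, -0.1235, 0.0467]
ee_rot: [-3.141, -0.001, -1.388]
force: [3.0, -4.2, 0.8]
width: 0.0006
gripper_force: 2.2
t: 32.4
eef_pos: [0.5964, -0.1233, 0.0468]
ee_rot: [-3.141, -0.002, -1.388]
force: [4.2, -10.6, -1.5]
width: 0.0002
gripper_force: 6.0
```

The bolt has stopped at the expected home position. I give it one more nudge, then retreat and look.

```bash
python3 -m jog '[[[-1,0,0,0,0,0,0],[-1,0,0,0,0,0,0]]]'; python3 -m jog '[[[4,0,0,0,0,0,0],[12,0,0,0,0,0,0],[20,0,-40,0,0,0,0],[50,0,-90,0,0,0,0],[100,0,-120,0,0,0,0],[150,0,-120,0,0,0,0],[200,0,-120,0,0,0,0],[200,0,-120,0,0,0,0],[200,0,-120,0,0,0,0],[200,0,-120,0,0,0,0]]]'
python3 - <<'E'
from h import *
img,W=cloud("top"); cv2.imwrite("pics/t10.png",cv2.resize(img[150:240,310:430],(800,600),interpolation=2))
print("handle",rect(img,W,(0,150,80),(6,255,255),roi=(330,155,410,220)))
E
```

```text
t: 32.65
eef_pos: [0.5964, -0.1231, 0.0468]
ee_rot: [-3.141, -0.003, -1.388]
force: [6.2, -15.7, -2.8]
width: 0.0005
gripper_force: 8.5
t: 33.9
eef_pos: [0.632, -0.3164, 0.1666]
ee_rot: [3.141, 0.0, -1.387]
force: [-0.3, 0.7, 0.9]
width: 0.0003
gripper_force: 0.0Traceback (most recent call last):
  File "<stdin>", line 3, in <module>
  File "h.py", line 18, in rect
    i=1+np.argmax(s[1:,4]); P=W[l==i]
        ~~~~~~~~~^^^^^^^^^
    return _wrapfunc(a, 'argmax', axis=axis, out=out, **kwds)
    return bound(*args, **kwds)
ValueError: attempt to get argmax of an empty sequence
```

View pics/t10.png

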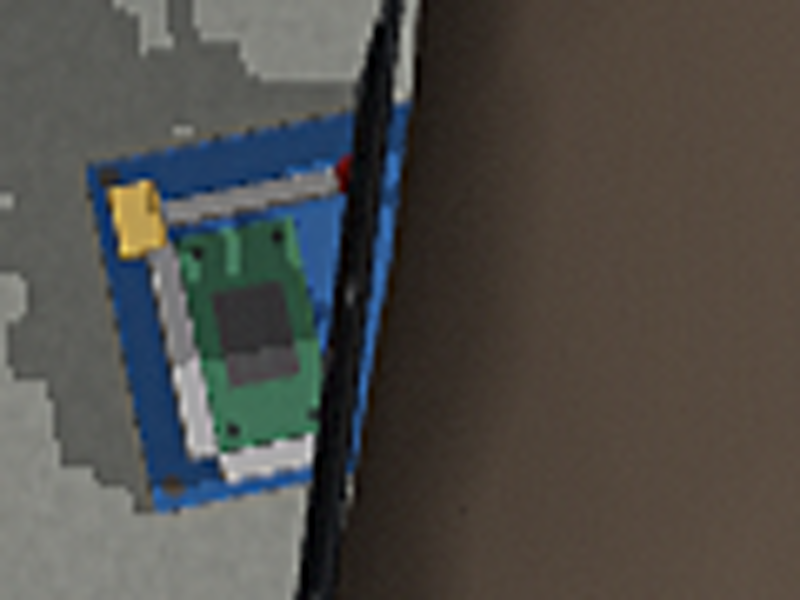

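The bolt reaches into the keeper at (165,212), and the pile is snug at both fences. I hand in the job.

```bash
python3 -c "
from station import arm
print(arm.job_done())"
```

```text
the job is handed in; nothing more can be done
None
```

I handed in the job at about 34 s: all three plates are stacked pad up and snug against both fences (pushed with about 15 N at most), and the bolt is shot to its stop in the keeper; I kept the arm clear of the multimeter, circuit breaker and jar but did not re-check them in a final picture.

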